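# Shut the caddy and torque its door bolt

## Robot

A 6-joint arm with a two-finger parallel gripper is mounted at the origin on the work surface. World frame = base frame: x ahead of the robot, y to its left, z up, the work surface at z = 0. Lengths are in m, angles in rad, forces in N, time in s.
With the tool pointing down it reaches from about 0.3 to 0.75 m from the base axis. Payload 8.5 kg.
Tool frame: the origin (TCP) lies between the finger pads; the fingertips stand 17 mm ahead of it and the grasp point (between the pads) lies 2 mm behind it; z points along the fingers, y is the direction in which the jaws open and shut (so a half turn about z gives the same grasp; the last joint's range is limited). The gripper opens to 88 mm and grips with 3 to 60 N. Pads are 18 mm wide; open, the fingers measure 123 mm over their backs; the gripper's body (75 mm by 187 mm) begins 45 mm behind the grasp point.
Start: joints at [-1.436, 0.381, 1.297, -0, 1.464, -0.215], TCP at [0.188, -0.517, 0.256] pointing down, gripper open.
Joint ranges: [-3.11, 3.11], [-0.89, 2.33], [0.22, 2.48], [-1.42, 4.56], [0.17, 2.85], [-2.88, 2.88]. Speed limits (rad/s): [2.39, 2.39, 3.14, 3.14, 3.14, 3.14].

## Interface

Orientations are given as a rotation vector (axis times angle).
In Python, from bench import * gives the robot as it stands. The module is installed in compiled form; this text tells all that it offers.
- The arm moves only by the tool jog_arm, never from a script. Its argument "motion" is a list of rows, each a list of 5 numbers: the shift along the tool's x, y, z in mm, then the turn about the tool's z in degrees, then the opening, from -1 (shut) to 1 (fully open), so that 0 is half open. In form: [[tx, ty, tz, turn, claw], ...]. A call has 1 to 20 rows; each row is the pose to reach, as a shift and turn from the pose commanded when the call began, along the tool's axes at that moment; what a row does not reach only later rows make up. A row lasts 1/8 s, in which the tool goes at most 62.5 mm and 10.7 degrees, less where a joint would pass 70% of its speed; a pose out of reach is approached as far as the arm can. A call with a gripper value outside its range is refused whole. The fingers move at their own pace and stop on an object; the grip force is fixed at half the most. Time passes only in rows, so rows that repeat a pose let the fingers close. It gives the time, the measured TCP pose, the force and the opening at its end, in the units of the state.
- read_state(): the state, without advancing time (a new reading comes with each control period).
- grab_frame(name): name is "scene" or "top"; returns a dict with "pixels" (400x640x3 uint8, red, green, blue), "fx", "fy", "cx", "cy" (pixels), "T" (4x4, takes a point from camera to world coordinates). Camera axes: x right, y up, looking along -z (the intrinsics and any distortion apply to the point x, -y, -z); pixel columns grow to the right and rows downward; lengths in m; the calibration is good to about 2 mm. A picture is of the moment at which its call begins. There is no depth.
- job_done(): hands the job in, once; it reports no verdict.
The state is a dict: "time_s": time; "q": joint angles; "dq": joint speeds; "joint_torque": joint torques, N m; "eef_pos": TCP position; "ee_rot": TCP orientation; "force": force on the tool from outside, world axes, zero at the start; "wrist_torque": the same for the moment, N m; "finger_gap": finger opening in m.
Only numpy, scipy, OpenCV 4.12 (cv2) and the standard library are available. Lean on these libraries where they do the work, as an engineer would, in place of code of your own. Each camera call takes 0.05 s, during which the arm holds its last target.

## Task

Push the comb all the way into the open caddy, swing the caddy's door shut behind it and turn the small keeper bar down so that it lies level across the door. Then push the click wrench, which is already on the door's pivot bolt, clockwise (seen from above) until the bolt is tight and the wrench's breakaway joint trips; stop there without folding it much further, and let go, leaving the bolt tight. Leave the perfume bottle, the mirror and the bangle where they are.

Things in the scene. Friction and masses are not known exactly. Their poses are not given: they have to be found in the camera images.
- caddy: White open-topped plastic cosmetics caddy, 210 x 210 mm, walls 60 mm tall, 4 mm thick, fixed on the tile. Origin: centre of its underside, on the tile. x points from its front (nearer the robot) to its back, y left, z up. The comb's bay has no sill (floor level with the tile) and runs from the shut door (inner face x = -99 mm) to a divider at x = +50 mm; behind it stand cosmetics up to 71 mm tall.
- crate: Fixed upturned yellow crate, 400 x 620 mm, with a reddish-brown cut ceramic tile on top that carries everything. Origin: centre of its underside. The tile's top is 100 mm above the work surface.
- doorway (a point): Middle of the doorway's threshold in the caddy's front face, on the tile (caddy x = -105 mm, y = +1 mm). The doorway is 163 mm wide, between a 25 mm wide, 60 mm tall stub on the right (-y) and the hinge post on the left (+y).
- comb: Green plastic comb, 120 (its x) x 34 x 10 mm, about 40 g, loose, lying flat on the tile in front of the doorway, roughly along the caddy's x. Origin: centre of its underside.
- comb_end_a (a point): Middle of the comb's end face at its +x end (the end that points into the caddy at the start), half-way up.
- comb_end_b (a point): Middle of the comb's end face at its -x end (the end nearer the robot at the start), half-way up.
- door (a joint): Opening of the caddy's swing door, rad: 0 shut, starts 1.3 to 1.55, stop at 1.7. Vertical hinge at the left (+y) end of the doorway; opens towards the robot. White panel from 9 to 169 mm from the hinge axis, 4 to 52 mm above the tile; its outer face lies 6 mm out from the hinge axis, its inner face on the axis. Turns easily, stays where left. Door and keeper do not block one another.
- door_hinge (a point): On the door's vertical hinge axis, 28 mm above the tile.
- door_edge (a point): Free edge of the door, middle of its height, in the middle of its thickness, 169 mm from the hinge axis.
- keeper (a joint): Angle of the keeper, rad: 0 upright, 1.571 (stop) level across the shut door, pointing to the caddy's +y; starts leaning outward (-0.45 to -0.05). Dark steel bar, 12 mm wide, 16 mm thick (caddy x), reaching 52 mm beyond its pivot one way, 15 mm the other. It turns about the caddy's x on the doorway's right stub, 7 mm in front of the door. Moves at 1 N, stays where left.
- keeper_pivot (a point): On the keeper's axis, in the middle of the bar's thickness; 28 mm above the tile.
- keeper_tip (a point): Far end of the keeper, 52 mm from the pivot.
- bolt (a joint): Turn of the pivot bolt with the wrench on it, rad: grows clockwise seen from above; tight (stop) at 0.95, starts between 0 and 0.35. It turns under about 3 N at the handle and stays where it is left, but pushing the wrench back loosens it again.
- breakaway (a joint): Fold of the wrench's breakaway joint, rad: 0 handle straight, grows as the handle is pushed on clockwise after the bolt is tight. It is sprung, holds straight up to about 8 N at the handle, then folds (more than 0.15 counts as tripped; more than 0.5 is overbent), and springs straight again when let go.
- bolt_axis (a point): On the bolt's vertical axis (the same axis as the door hinge, on top of the hinge post), at the mid-height of the wrench, 81 mm above the tile. The steel wrench head here is 36 mm across, its underside 72 mm above the tile.
- break_pivot (a point): On the breakaway joint's vertical axis, 45 mm from the bolt axis along the wrench.
- handle_end (a point): Far end of the wrench handle, 145 mm from the breakaway axis (190 mm from the bolt axis when straight), 81 mm above the tile. The black rubber grip is the last 100 mm, 20 mm wide, 18 mm tall (72 to 90 mm above the tile). At bolt = 0 the straight handle points to the caddy's +y, 0.09 rad towards the robot; turning clockwise swings it towards the caddy's +x.
- bottle: Amber glass perfume bottle with a black cap, 36 x 56 mm, 90 mm tall, standing loose on the tile to the right of the caddy. Origin: centre of its underside. Leave alone.
- mirror: Closed round aluminium compact mirror, 74 mm across, 14 mm thick, loose on the tile. Origin: centre of its underside. Leave alone.
- bangle: Wooden bead bangle lying flat on the tile, 83 mm across, 15 mm thick, loose. Origin: centre of its underside. Leave alone.
Things that resemble listed ones, but are neither listed nor needed, are in the scene too. There is more than one size of the comb; the one meant has the size given above.

How it is judged:
On the way, in this order (a step that is already met when the one before it is completed fails the run):
1. the comb lies wholly inside the caddy, clear of the door (x of comb_end_a in the frame of caddy between -0.097 and 0.055 m and y of comb_end_a in the frame of caddy between -0.105 and 0.105 m and z of each of comb_end_a, comb_end_b in the frame of caddy below 0.03 m and x of comb_end_b in the frame of caddy between -0.097 and 0.055 m and y of comb_end_b in the frame of caddy between -0.105 and 0.105 m), for 0.2 s.
2. the door is shut (all of step 1 and value of joint door below 0.08 rad), for 0.2 s.
3. the keeper lies level across the door (value of joint door below 0.08 rad and value of joint keeper above 1.42 rad), for 0.2 s.
4. the bolt is tight and the wrench's breakaway joint has tripped (value of joint bolt above 0.88 rad and value of joint breakaway above 0.15 rad), for 0.1 s.
At the end, for the whole second after the job is handed in: Comb at rest flat in the front bay, both ends behind the door; door shut (0.1 rad), keeper level across it (0.17 rad), bolt tight (within 0.09 rad of its stop), wrench let go and straight (0.05 rad); bottle, mirror and bangle within 30 mm of their start, not tipped (all of step 1 and value of joint door below 0.1 rad and value of joint keeper above 1.4 rad and value of joint bolt above 0.86 rad and value of joint breakaway below 0.05 rad and linear speed of comb below 0.02 m/s and not (distance of bottle from where it was at the start of the episode above 0.03 m or angle between bottle's own z axis and vertical above 0.5 rad) and not (distance of mirror from where it was at the start of the episode above 0.03 m or angle between mirror's own z axis and vertical above 0.5 rad) and not (distance of bangle from where it was at the start of the episode above 0.03 m or angle between bangle's own z axis and vertical above 0.5 rad)); the robot touches nothing.
It fails at once if the wrench is folded far past its trip (more than 0.5 rad) (value of joint breakaway above 0.5 rad).
It fails at once if the perfume bottle, the mirror or the bangle is shifted by more than 30 mm or tipped ((distance of bottle from where it was at the start of the episode above 0.03 m or angle between bottle's own z axis and vertical above 0.5 rad) or (distance of mirror from where it was at the start of the episode above 0.03 m or angle between mirror's own z axis and vertical above 0.5 rad) or (distance of bangle from where it was at the start of the episode above 0.03 m or angle between bangle's own z axis and vertical above 0.5 rad)).
It also fails if it takes over 67 s, if anything falls off the work surface, if the arm or the gripper's body presses on something with over 40 N, if the wrist force passes 120 N, or if a joint passes its speed limit or range.

## Working session

There is one attempt and no reset: what is moved stays moved. The work goes in short steps, Python scripts to look and compute and a tool call to move; the robot and the scene stay as the last step left them, time stands still between calls to the robot, and variables do not carry over. Pictures are saved under pics/ and viewed, and the job is handed in when it is done.

Besides the shell and the picture viewer there is one more tool, called after "Emit:" in YAML: its name, and indented under it one key for each argument. jog_arm: Moves the arm, as the interface text tells. Its arguments: {"type":"object","properties":{"motion":{"type":"array"}},"required":["motion"]}

```bash
mkdir -p pics; ls
python3 - <<'E'
from bench import *
import cv2, json
s=read_state(); print({k:(v if not hasattr(v,'tolist') else v.tolist()) for k,v in s.items()})
for n in ("scene","top"):
    f=grab_frame(n); cv2.imwrite(f"pics/{n}0.png",f["pixels"][:,:,::-1]); print(n,f["fx"],f["fy"],f["cx"],f["cy"],f["T"].tolist() if hasattr(f["T"],'tolist') else f["T"],f.keys())
E
```

```text
pics
{'time_s': 0.0, 'q': [-1.436300764575408, 0.3811781801474817, 1.2982553509728665, -9.787209413262823e-06, 1.4635699547797714, -0.21529889939810662], 'dq': [-0.00039765245737186604, -0.0016533772834755056, 0.0005789596500316103, -0.00020523520486672174, 0.0023152939866929304, -0.0008728061575004869], 'joint_torque': [0.002574493919382803, -43.79223704338074, -22.456088662147522, 0.07153820246458054, 0.03520742990076542, -0.00012078868167009205], 'eef_pos': [0.18844914429743323, -0.5164390801506692, 0.255149137560378], 'ee_rot': [-3.0922770050002675, -0.5464151826240093, -7.420591103728557e-05], 'force': [-0.2415650947853553, 0.890278803750764, 0.25088966093372345], 'wrist_torque': [0.04128690252857394, -0.02714791788169104, 0.02603031955410091], 'finger_gap': 0.08828430447242336}
scene 502.90563166527727 502.90563166527727 322.0265203610495 206.24720494564335 [[0.5327080174883039, -0.4872987315298948, 0.691926379286869, 1.3543352319249469], [0.8459651197548114, 0.28364489240416346, -0.4515402431359334, -0.6317439713801041], [0.023773604310414215, 0.8258846900520591, 0.5633376380783602, 0.8179382694911054], [0.0, 0.0, 0.0, 1.0]] dict_keys(['pixels', 'fx', 'fy', 'cx', 'cy', 'T'])
top 413.24356026688605 413.24356026688605 322.76360573528945 200.44899108091442 [[0.024972287439642058, 0.9985591117106393, -0.04749826607036187, 0.4473826981372428], [-0.9996716396449532, 0.02521669004009027, 0.0045531783396619676, -0.08293626434513926], [0.00574436677125103, 0.047368966244588896, 0.9988609429181403, 1.318590616226059], [0.0, 0.0, 0.0, 1.0]] dict_keys(['pixels', 'fx', 'fy', 'cx', 'cy', 'T'])
```

View pics/scene0.png

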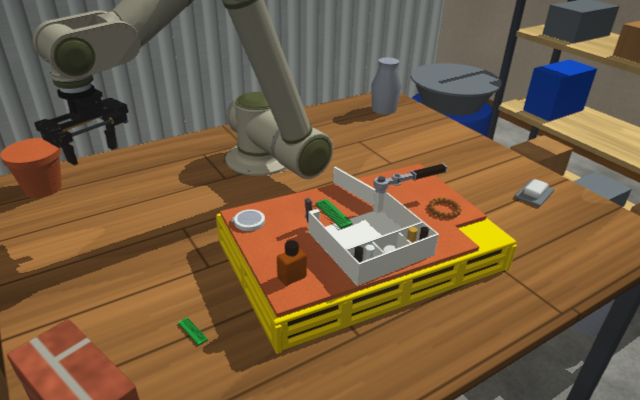

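View pics/top0.png

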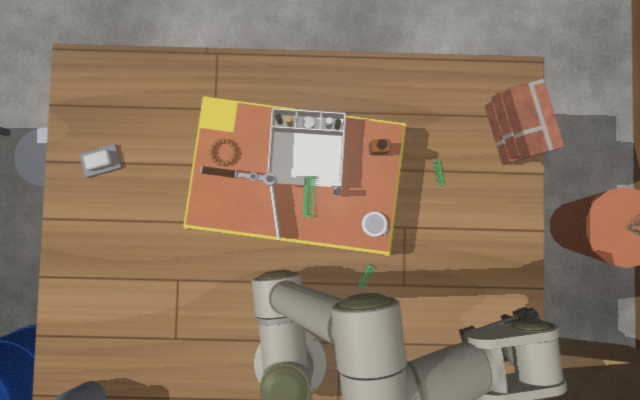

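The top view shows three combs: one on the tile at the doorway (308,197), about 40 px long, and two smaller ones on the table at (439,173) and (366,276). In the scene view, the tile comb is at (333,213) and a table comb is at (193,331). I'll check the tile comb in close crops.

Run:
```python
import cv2
a=cv2.imread('pics/top0.png')[90:260,180:420]; cv2.imwrite('pics/topc.png',cv2.resize(a,None,fx=3.3,fy=3.3,interpolation=cv2.INTER_CUBIC))
a=cv2.imread('pics/scene0.png')[150:290,280:460]; cv2.imwrite('pics/scenec.png',cv2.resize(a,None,fx=4,fy=4,interpolation=cv2.INTER_CUBIC))
```

```text
(no output)
```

View pics/topc.png

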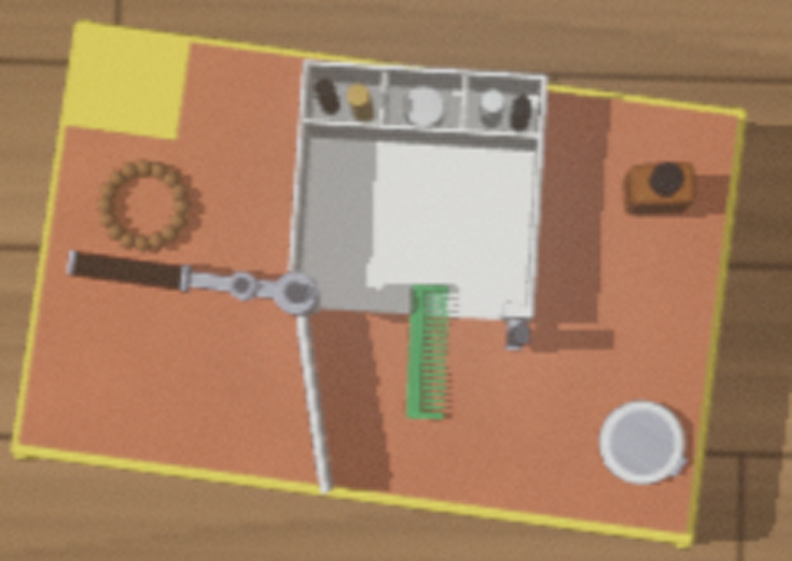

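View pics/scenec.png

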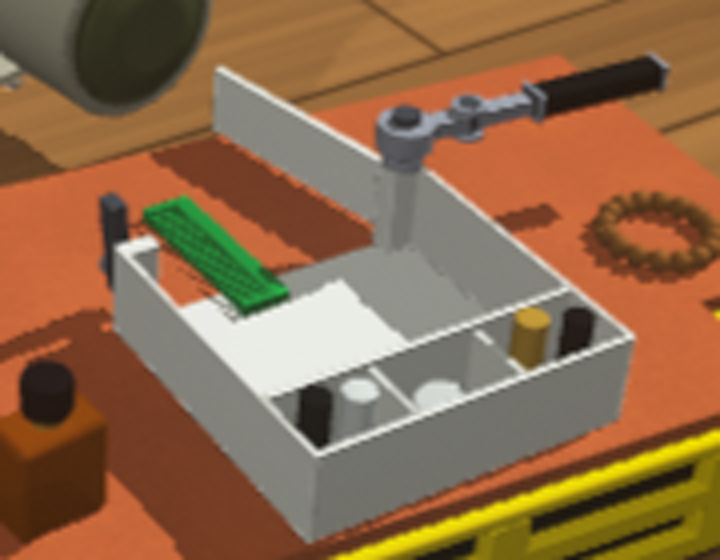

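```bash
cat > geo.py <<'E'
import numpy as np
from scipy.optimize import least_squares
K={'scene':(502.906,322.0265,206.2472,np.array([[0.5327080174883039,-0.4872987315298948,0.691926379286869,1.3543352319249469],[0.8459651197548114,0.28364489240416346,-0.4515402431359334,-0.6317439713801041],[0.023773604310414215,0.8258846900520591,0.5633376380783602,0.8179382694911054],[0,0,0,1]])),
'top':(413.2436,322.7636,200.449,np.array([[0.024972287439642058,0.9985591117106393,-0.04749826607036187,0.4473826981372428],[-0.9996716396449532,0.02521669004009027,0.0045531783396619676,-0.08293626434513926],[0.00574436677125103,0.047368966244588896,0.9988609429181403,1.318590616226059],[0,0,0,1]]))}
def proj(n,P):
    f,cx,cy,T=K[n]; p=(np.atleast_2d(P)-T[:3,3])@T[:3,:3]
    return np.c_[cx+f*p[:,0]/-p[:,2], cy-f*p[:,1]/-p[:,2]]
def ray(n,u,v):
    f,cx,cy,T=K[n]; d=T[:3,:3]@np.array([(u-cx)/f,-(v-cy)/f,-1]); return T[:3,3],d
def atz(n,u,v,z):
    o,d=ray(n,u,v); return o+d*(z-o[2])/d[2]
def tri(a,b):
    A=[];B=[]
    o1,d1=ray('top',*a);o2,d2=ray('scene',*b)
    t=np.linalg.lstsq(np.c_[d1,-d2],o2-o1,rcond=None)[0]
    p,q=o1+t[0]*d1,o2+t[1]*d2
    return (p+q)/2,np.linalg.norm(p-q)
tc=lambda u,v:((u+.5)/3.3-.5+180,(v+.5)/3.3-.5+90)
sc=lambda u,v:((u+.5)/4-.5+280,(v+.5)/4-.5+150)
E
python3 - <<'E'
from geo import *
np.set_printoptions(precision=4,suppress=True)
pts={'BL rim':((305,62),(632,337)),'BR rim':((546,76),(316,453)),'FR rim':((533,318),(115,245)),'handle end':((69,262),(664,66)),'bolt':((297,292),(405,117)),'brk':((240,285),(468,103)),'door edge top':((324,491),(218,70)),'comb far R':((448,287),(287,294)),'comb near L':((407,418),(147,208)),'bottle cap':((666,180),(46,375)),'keeper tip':((513,328),(112,198))}
for k,(a,b) in pts.items():
    P,e=tri(tc(*a),sc(*b)); print(k,P,e)
E
```

```text
BL rim [0.7598 0.0612 0.1564] 0.003136616111017144
BR rim [ 0.7527 -0.1464  0.1591] 0.002417820883575394
FR rim [ 0.5443 -0.1395  0.1581] 0.0010978593986678026
handle end [0.5792 0.2504 0.1826] 0.0011451079968182987
bolt [0.5575 0.0575 0.1914] 0.0029560472349800765
brk [0.5618 0.1044 0.1896] 0.0048517384655892976
door edge top [0.3915 0.0341 0.1478] 0.004102070809233427
comb far R [ 0.5803 -0.0558  0.1148] 0.02273016163446081
comb near L [ 0.4501 -0.0431  0.0971] 0.027443783080138347
bottle cap [ 0.66   -0.248   0.1862] 0.0036093979012525547
keeper tip [ 0.5308 -0.1269  0.1785] 0.012645755207596327
```

```bash
cat > fit.py <<'E'
from geo import *
np.set_printoptions(precision=4,suppress=True)
def c2w(p,X):
    p=np.asarray(p); X=np.atleast_2d(X); c,s=np.cos(p[2]),np.sin(p[2])
    return np.c_[p[0]+c*X[:,0]-s*X[:,1],p[1]+s*X[:,0]+c*X[:,1],0.1+X[:,2]]
if __name__=='__main__':
    obs=[((.105,.105,.06),tc(305,62),sc(632,337)),((.105,-.105,.06),tc(546,76),sc(316,453)),((-.105,-.105,.06),tc(533,318),sc(115,245))]
    def res(p):
        r=[]
        for X,a,b in obs:
            P=c2w(p,X); r+=list((proj('top',P)[0]-a))+list((proj('scene',P)[0]-b))
        return r
    s=least_squares(res,[.65,-.04,0]); print(s.x,np.array(s.fun)); p=s.x
    def inc(w): 
        c,s_=np.cos(p[2]),np.sin(p[2]); d=np.asarray(w)[:2]-p[:2]; return np.array([c*d[0]+s_*d[1],-s_*d[0]+c*d[1]])
    for n,uv,z in [('handle',tc(69,262),.185),('bolt',tc(297,292),.192),('brk',tc(240,285),.190),('dooredge',tc(324,491),.152),('combfarL',tc(412,284),.11),('combfarR',tc(448,287),.11),('combnearL',tc(407,418),.11),('combnearR',tc(443,419),.11),('mirror',tc(641,443),.114),('bangle',tc(151,205),.115),('bottle',tc(660,187),.17),('keeper_tip',tc(513,328),.178),('FL tile corner?',tc(16,452),.1),('FR',tc(690,541),.1)]:
        w=atz('top',*uv,z); print(n,w,inc(w))
    print('scene comb')
    for n,uv in [('nearR',sc(147,210)),('nearL',sc(188,198)),('farL',sc(288,293)),('farR',sc(246,312))]:
        w=atz('scene',*uv,.11); print(n,w,inc(w))
E
python3 fit.py
```

```text
[ 0.6522 -0.0395 -0.036 ] [ 0.1275 -0.343   1.4853 -1.1933  1.023  -0.0086  0.0435  0.1091  0.61
  0.355  -0.3802 -0.7257]
handle [0.5793 0.2502 0.185 ] [-0.0833  0.2869]
bolt [0.5583 0.0586 0.192 ] [-0.0973  0.0947]
brk [0.5632 0.1063 0.19  ] [-0.0942  0.1426]
dooredge [0.3927 0.0354 0.152 ] [-0.262   0.0655]
combfarL [ 0.5762 -0.033   0.11  ] [-0.0762  0.0038]
combfarR [ 0.5743 -0.0651  0.11  ] [-0.0769 -0.0284]
combnearL [ 0.457  -0.0318  0.11  ] [-0.1953  0.0007]
combnearR [ 0.4569 -0.0637  0.11  ] [-0.1943 -0.0312]
mirror [ 0.4401 -0.239   0.114 ] [-0.2048 -0.207 ]
bangle [0.6401 0.2001 0.115 ] [-0.0207  0.2391]
bottle [ 0.6578 -0.2437  0.17  ] [ 0.013  -0.2039]
keeper_tip [ 0.5341 -0.1215  0.178 ] [-0.1151 -0.0862]
FL tile corner? [0.4181 0.3156 0.1   ] [-0.2467  0.3465]
FR [ 0.354  -0.2861  0.1   ] [-0.2891 -0.2572]
scene comb
nearR [ 0.462  -0.0668  0.11  ] [-0.1891 -0.0341]
nearL [ 0.4634 -0.037   0.11  ] [-0.1887 -0.0042]
farL [ 0.5801 -0.0407  0.11  ] [-0.072  -0.0038]
farR [ 0.5831 -0.073   0.11  ] [-0.0678 -0.0359]
```

```bash
cat > plan.py <<'E'
from fit import *
from bench import *
from scipy.spatial.transform import Rotation as R
CAD=np.array([0.6522,-0.0395,-0.036])
def inc(w):
    c,s_=np.cos(CAD[2]),np.sin(CAD[2]); d=np.asarray(w)[:2]-CAD[:2]; return np.array([c*d[0]+s_*d[1],-s_*d[0]+c*d[1],w[2]-.1])
def cur():
    s=read_state(); return np.array(s['eef_pos']),R.from_rotvec(s['ee_rot']),s
def where():
    p,r,s=cur(); t=inc(p); y=r.as_matrix()[:,1]; yaw=np.degrees(np.arctan2(y[1],y[0])-CAD[2])
    tilt=np.degrees(np.arccos(-r.as_matrix()[2,2]))
    print('t',round(s['time_s'],2),'caddy tcp mm',(t*1000).round(1),'tip h',round(t[2]*1000-17,1),'tool-y yaw in caddy',round(yaw,1),'tilt',round(tilt,2),'F',np.round(s['force'],1),'gap',round(s['finger_gap'],3),'q',np.round(s['q'],2))
def rows(wp,yaw=0.0,claw=-1,step=55):
    """wp: caddy frame mm (x,y,tip height); prints jog rows"""
    p,r,s=cur(); M=r.as_matrix(); y=M[:,1]; cy=np.arctan2(y[1],y[0])-CAD[2]
    turn=-((np.degrees(np.radians(yaw)-cy)+180)%360-180)
    out=[]
    last=p
    for w in wp:
        W=c2w(CAD,np.array(w)/1000+[0,0,.017])[0]
        n=max(1,int(np.ceil(np.linalg.norm(W-last)*1000/step)))
        for i in range(1,n+1):
            q=last+(W-last)*i/n
            out.append([*np.round(M.T@(q-p)*1000,0).astype(int).tolist(),round(float(turn)),claw])
        last=W
    print(len(out),out)
E
python3 - <<'E'
from plan import *
where()
rows([(-245,-16,130),(-245,-16,20)])
E
```

```text
t 0.1 caddy tcp mm [-446.3 -493.3  155.2] tip h 138.2 tool-y yaw in caddy -67.9 tilt 0.07 F [-0.9  0.1  0.1] gap 0.088 q [-1.44  0.38  1.3  -0.    1.46 -0.22]
13 [[37, -37, 1, -68, -1], [73, -73, 2, -68, -1], [110, -110, 3, -68, -1], [146, -147, 4, -68, -1], [183, -183, 4, -68, -1], [220, -220, 5, -68, -1], [256, -257, 6, -68, -1], [293, -293, 7, -68, -1], [330, -330, 8, -68, -1], [366, -366, 9, -68, -1], [366, -366, 45, -68, -1], [366, -366, 82, -68, -1], [366, -366, 119, -68, -1]]
```

Emit:
jog_arm:
  motion:
    - [37, -37, 1, -10, -1]
    - [73, -73, 2, -20, -1]
    - [110, -110, 3, -30, -1]
    - [146, -147, 4, -40, -1]
    - [183, -183, 4, -50, -1]
    - [220, -220, 5, -60, -1]
    - [256, -257, 6, -68, -1]
    - [293, -293, 7, -68, -1]
    - [330, -330, 8, -68, -1]
    - [366, -366, 9, -68, -1]
    - [366, -366, 45, -68, -1]
    - [366, -366, 82, -68, -1]
    - [366, -366, 119, -68, -1]
    - [366, -366, 119, -68, -1]

```text
time_s: 1.85
eef_pos: [0.4058, -0.0469, 0.1353]
ee_rot: [-2.256, -2.18, 0.003]
force: [-0.6, -1.0, 0.2]
finger_gap: 0.0005
```

```bash
cat > look.py <<'E'
import sys,cv2
from plan import *
where()
n=sys.argv[1]
for c,(y0,y1,x0,x1,k) in {'top':(90,260,180,420,3),'scene':(130,290,260,480,3.5)}.items():
    f=grab_frame(c)['pixels'][:,:,::-1][y0:y1,x0:x1]; cv2.imwrite(f'pics/{c}{n}.png',cv2.resize(f,None,fx=k,fy=k,interpolation=cv2.INTER_CUBIC))
E
python3 look.py 1
```

```text
t 1.85 caddy tcp mm [-246.   -16.3   35.3] tip h 18.3 tool-y yaw in caddy 0.1 tilt 0.31 F [-0.6 -1.   0.2] gap 0.0 q [-0.41  0.29  1.85 -0.    1.   -0.37]
```

View pics/scene1.png

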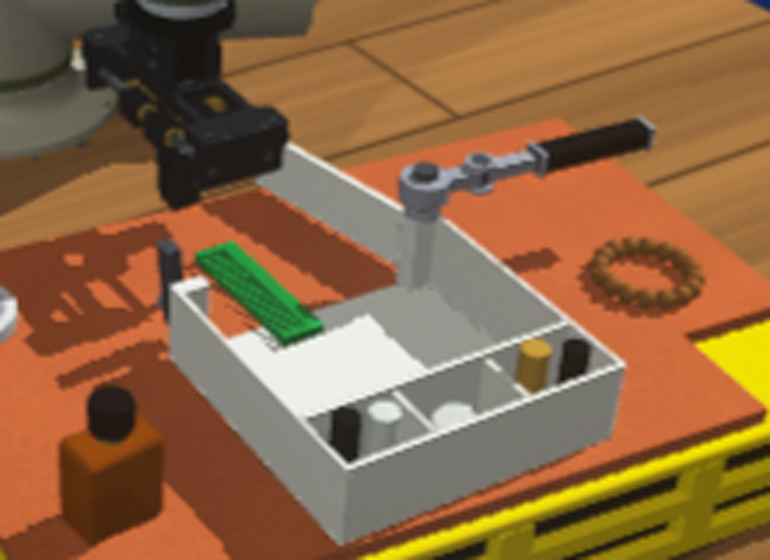

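View pics/top1.png

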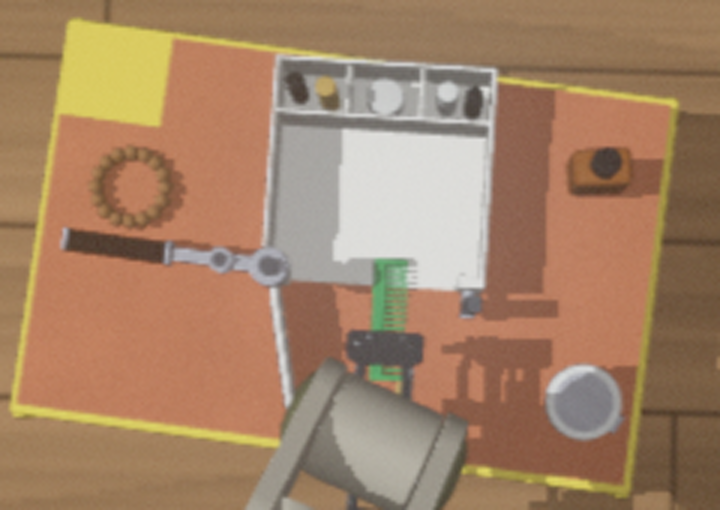

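Run:
```python
from plan import *
rows([(-246,-16.5,4),(-112,-16.5,4)],step=20)
```

```text
8 [[0, -2, 17, 0, -1], [0, 18, 17, 0, -1], [0, 37, 17, 0, -1], [0, 56, 17, 0, -1], [0, 75, 17, 0, -1], [0, 94, 17, 0, -1], [0, 113, 17, 0, -1], [0, 132, 17, 0, -1]]
```

Emit:
jog_arm:
  motion:
    - [0, 0, 15, 0, -1]
    - [0, 18, 15, 0, -1]
    - [0, 34, 15, 0, -1]
    - [0, 50, 15, 0, -1]
    - [0, 66, 15, 0, -1]
    - [0, 82, 15, 0, -1]
    - [0, 98, 15, 0, -1]
    - [0, 114, 15, 0, -1]
    - [0, 128, 15, 0, -1]
    - [0, 134, 15, 0, -1]

```text
time_s: 3.2
eef_pos: [0.5416, -0.0522, 0.1234]
ee_rot: [2.257, 2.182, 0.001]
force: [-4.6, 0.8, 5.0]
finger_gap: 0.0005
```

```bash
python3 look.py 2
```

```text
t 3.2 caddy tcp mm [-110.   -16.7   23.4] tip h 6.4 tool-y yaw in caddy 0.1 tilt 0.13 F [-4.6  0.8  5. ] gap 0.001 q [-0.31  0.5   1.51 -0.    1.12 -0.28]
```

View pics/scene2.png

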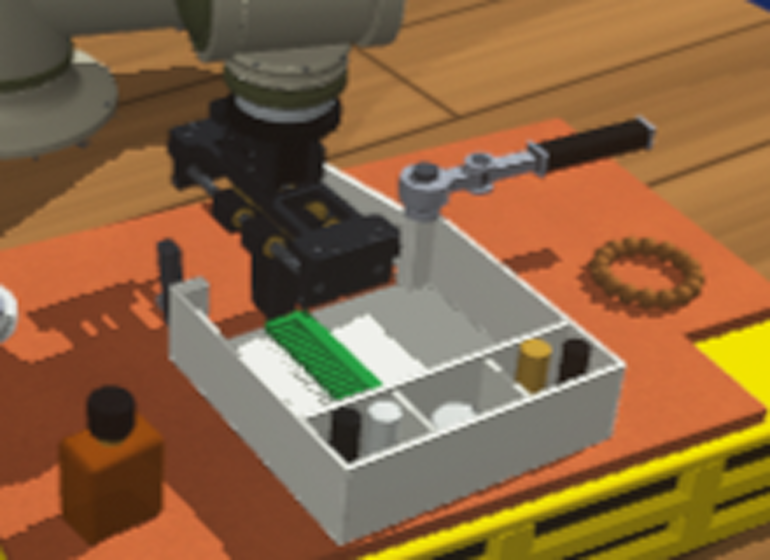

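View pics/top2.png

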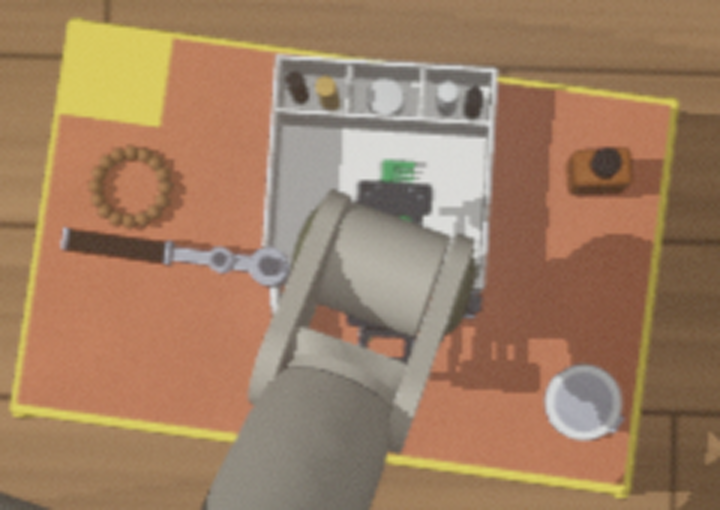

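Run:
```python
from plan import *
where()
t3=lambda u,v:((u+.5)/3-.5+180,(v+.5)/3-.5+90); s35=lambda u,v:((u+.5)/3.5-.5+260,(v+.5)/3.5-.5+130)
print('top far', [inc(atz('top',*t3(u,160),.11))[:2]*1000 for u in (381,413)])
print('scene far L,R, near R,L', [ (inc(atz('scene',*s35(u,v),.11))[:2]*1000).round(1) for u,v in ((381,383),(341,397),(265,324),(302,311))])
```

```text
t 3.3 caddy tcp mm [-110.1  -16.7   23.2] tip h 6.2 tool-y yaw in caddy 0.1 tilt 0.15 F [-0.3 -0.1  2.2] gap 0.0 q [-0.31  0.5   1.51 -0.    1.12 -0.28]
top far [array([20.7708,  3.4559]), array([ 22.7198, -27.9137])]
scene far L,R, near R,L [array([-0.9, -3.9]), array([ -1.1, -35.1]), array([-92.8, -36.7]), array([-93.7,  -6.2])]
```

Run:
```python
import cv2
from plan import *
f=grab_frame('scene')['pixels'][:,:,::-1][190:270,300:400]; cv2.imwrite('pics/s3.png',cv2.resize(f,None,fx=7.5,fy=7.5,interpolation=cv2.INTER_CUBIC))
where()
```

```text
t 3.35 caddy tcp mm [-110.4  -16.6   23. ] tip h 6.0 tool-y yaw in caddy 0.1 tilt 0.13 F [-0.7  0.1  1.7] gap 0.0 q [-0.31  0.5   1.52 -0.    1.12 -0.28]
```

View pics/s3.png

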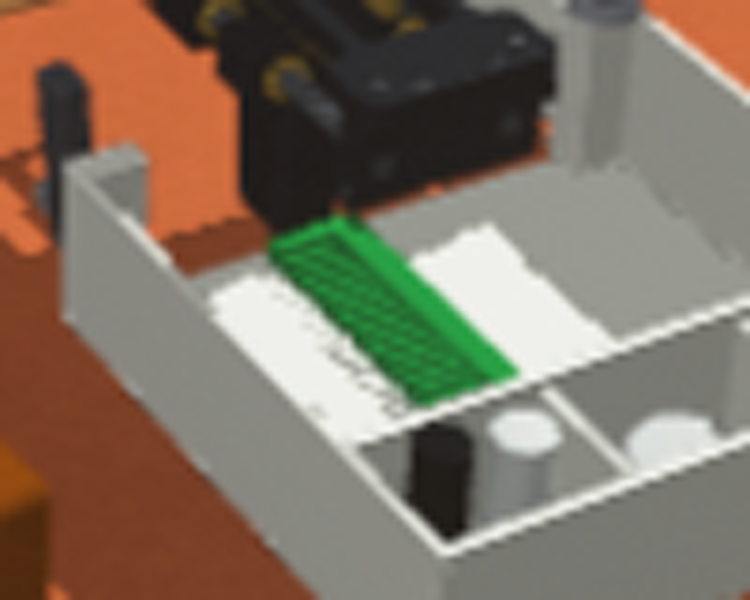

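Emit:
jog_arm:
  motion:
    - [0, 6, 0, 0, -1]
    - [0, 11, 0, 0, -1]
    - [0, 14, 0, 0, -1]
    - [0, 14, 0, 0, -1]
    - [0, 6, 0, 0, -1]

```text
time_s: 3.98
eef_pos: [0.5467, -0.0522, 0.1221]
ee_rot: [2.259, 2.183, 0.001]
force: [-0.1, 0.2, 0.4]
finger_gap: 0.0004
```

```bash
python3 look.py 4
```

```text
t 3.98 caddy tcp mm [-104.9  -16.5   22.1] tip h 5.1 tool-y yaw in caddy 0.1 tilt 0.04 F [-0.1  0.2  0.4] gap 0.0 q [-0.31  0.51  1.5   0.    1.13 -0.28]
```

View pics/scene4.png

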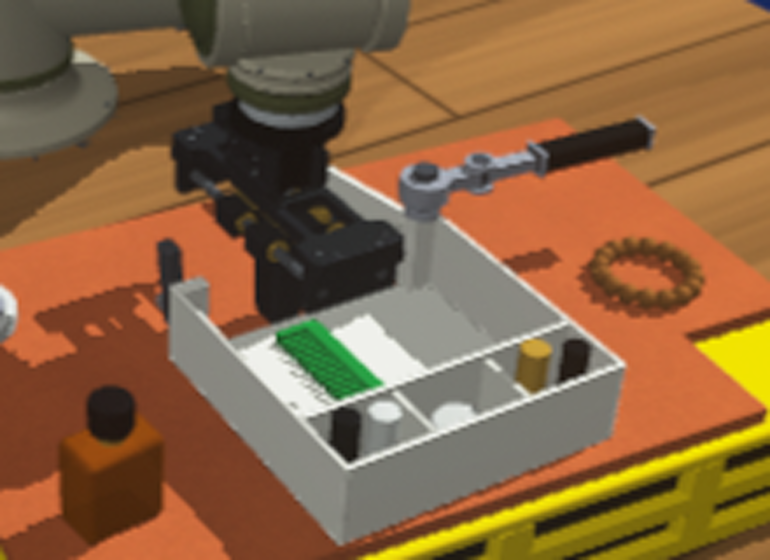

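View pics/top4.png

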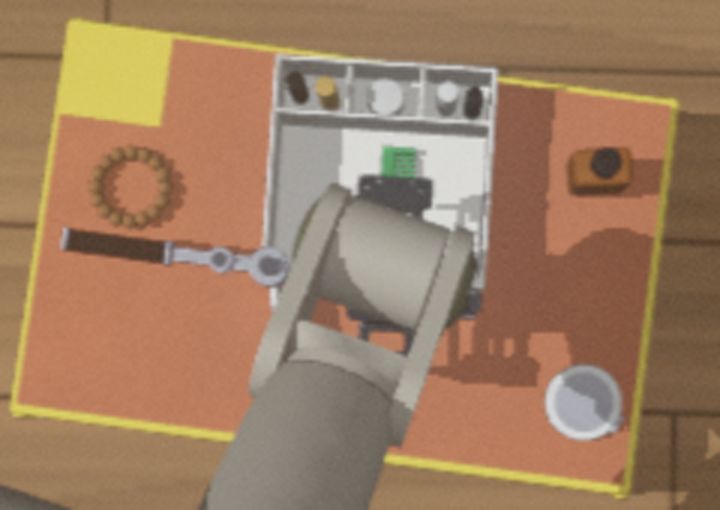

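```bash
cat >> plan.py <<'E'
t3=lambda u,v:((u+.5)/3-.5+180,(v+.5)/3-.5+90); s35=lambda u,v:((u+.5)/3.5-.5+260,(v+.5)/3.5-.5+130)
T=lambda u,v,z:(inc(atz('top',*t3(u,v),.1+z/1000))[:2]*1000).round(1)
S=lambda u,v,z:(inc(atz('scene',*s35(u,v),.1+z/1000))[:2]*1000).round(1)
E
python3 - <<'E'
from plan import *
print('far',T(384,147,10),T(414,147,10),'near',S(277,335,10),S(316,320,10))
E
```

```text
far [33.8  1.3] [ 35.6 -28.1] near [-78.1 -36.1] [-80.2  -3.4]
```

Run:
```python
from plan import *
print('A'); rows([(-130,-16.5,25),(-160,10,85),(-235,118,85),(-235,118,30)],step=50)
H=np.array([-99,93.])
wp=[]
for th,r in zip(np.r_[np.linspace(1.4,0.1,12),0.03,-0.02],np.linspace(135,122,14)):
    d=np.array([-np.sin(th),-np.cos(th)]);n=np.array([-np.cos(th),np.sin(th)])
    h=17.5*abs(n[0])+9*abs(n[1]); wp.append((*(H+r*d+(6+h)*n).round(1),30))
print(wp)
```

```text
A
8 [[0, -24, -20, 0, -1], [13, -39, -50, 0, -1], [26, -54, -80, 0, -1], [63, -79, -80, 0, -1], [99, -104, -80, 0, -1], [135, -129, -80, 0, -1], [135, -129, -53, 0, -1], [135, -129, -25, 0, -1]]
[(np.float64(-235.1), np.float64(87.6), 30), (np.float64(-233.0), np.float64(73.6), 30), (np.float64(-229.5), np.float64(59.8), 30), (np.float64(-224.5), np.float64(46.3), 30), (np.float64(-218.0), np.float64(33.4), 30), (np.float64(-210.0), np.float64(21.1), 30), (np.float64(-200.6), np.float64(9.7), 30), (np.float64(-189.9), np.float64(-0.7), 30), (np.float64(-177.8), np.float64(-9.8), 30), (np.float64(-164.6), np.float64(-17.5), 30), (np.float64(-150.5), np.float64(-23.6), 30), (np.float64(-135.6), np.float64(-28.0), 30), (np.float64(-126.4), np.float64(-29.2), 30), (np.float64(-120.2), np.float64(-29.4), 30)]
```

Emit:
jog_arm:
  motion:
    - [0, -24, -20, 0, -1]
    - [13, -39, -50, 0, -1]
    - [26, -54, -80, 0, -1]
    - [63, -79, -80, 0, -1]
    - [99, -104, -80, 0, -1]
    - [135, -129, -80, 0, -1]
    - [135, -129, -53, 0, -1]
    - [135, -129, -25, 0, -1]
    - [135, -129, -25, 0, -1]

```text
time_s: 5.2
eef_pos: [0.4217, 0.0872, 0.1458]
ee_rot: [-2.257, -2.181, 0.004]
force: [-0.4, 0.1, -0.0]
finger_gap: 0.0003
```

```bash
python3 look.py 5
python3 - <<'E'
from plan import *
rows([(-235,88,30),(-233,74,30),(-229,60,30),(-224,46,30),(-218,33,30),(-210,21,30),(-200,10,30),(-190,-1,30),(-178,-10,30),(-165,-17,30),(-150,-24,30),(-136,-28,30),(-126,-29,30),(-121,-29,30)])
E
```

```text
t 5.2 caddy tcp mm [-235.   118.3   45.8] tip h 28.8 tool-y yaw in caddy 0.1 tilt 0.21 F [-0.4  0.1 -0. ] gap 0.0 q [-0.07  0.31  1.78  0.    1.06 -0.04]
14 [[-30, -1, 0, 0, -1], [-44, 1, 0, 0, -1], [-58, 5, 0, 0, -1], [-72, 10, 0, 0, -1], [-85, 16, 0, 0, -1], [-97, 24, 0, 0, -1], [-108, 34, 0, 0, -1], [-119, 44, 0, 0, -1], [-128, 56, 0, 0, -1], [-135, 69, 0, 0, -1], [-142, 84, 0, 0, -1], [-146, 98, 0, 0, -1], [-147, 108, 0, 0, -1], [-147, 113, 0, 0, -1]]
```

View pics/scene5.png

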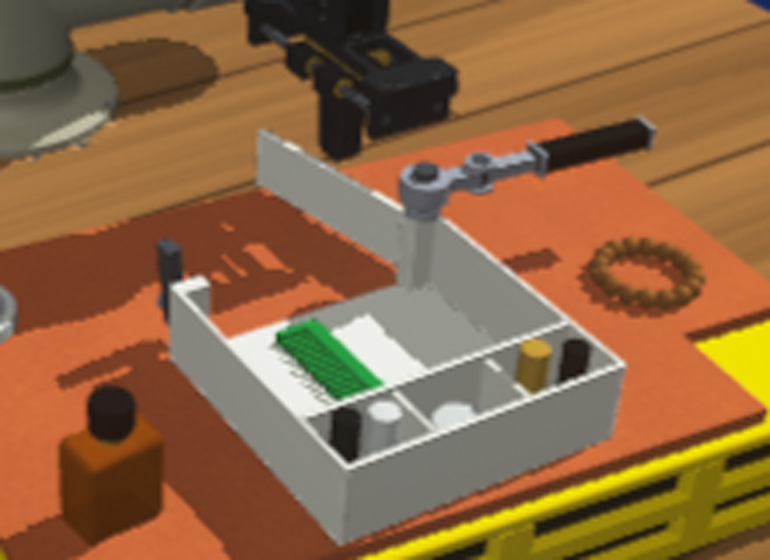

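View pics/top5.png

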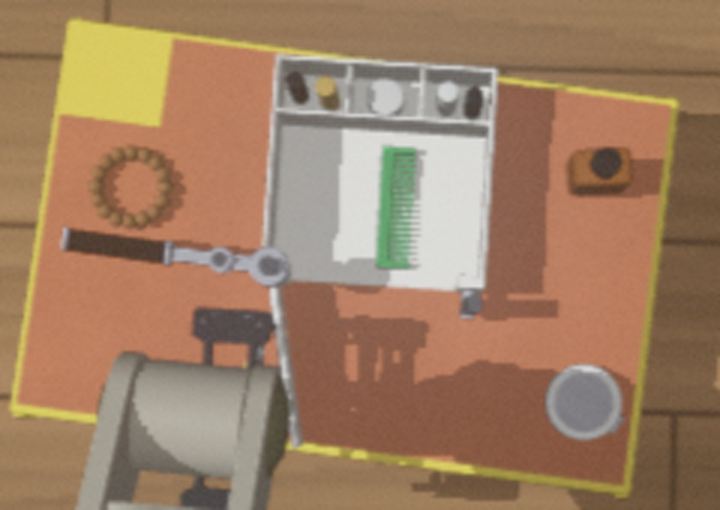

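The comb lies inside the bay, with its near end at about (395,268) in the top crop, clear of the threshold. The finger is on the outer side of the door, so I'll sweep it shut.

Emit:
jog_arm:
  motion:
    - [-20, -1, 0, 0, -1]
    - [-34, 0, 0, 0, -1]
    - [-48, 2, 0, 0, -1]
    - [-60, 5, 0, 0, -1]
    - [-72, 10, 0, 0, -1]
    - [-85, 16, 0, 0, -1]
    - [-97, 24, 0, 0, -1]
    - [-108, 34, 0, 0, -1]
    - [-119, 44, 0, 0, -1]
    - [-128, 56, 0, 0, -1]
    - [-135, 69, 0, 0, -1]
    - [-142, 84, 0, 0, -1]
    - [-146, 96, 0, 0, -1]
    - [-147, 105, 0, 0, -1]
    - [-147, 112, 0, 0, -1]
    - [-147, 113, 0, 0, -1]

```text
time_s: 7.3
eef_pos: [0.5307, -0.0635, 0.1467]
ee_rot: [2.259, 2.184, 0.0]
force: [0.5, 0.7, -0.5]
finger_gap: 0.0003
```

```bash
python3 look.py 6
```

```text
t 7.3 caddy tcp mm [-120.6  -28.3   46.7] tip h 29.7 tool-y yaw in caddy 0.1 tilt 0.0 F [ 0.5  0.7 -0.5] gap 0.0 q [-0.34  0.46  1.51  0.    1.17 -0.31]
```

View pics/scene6.png

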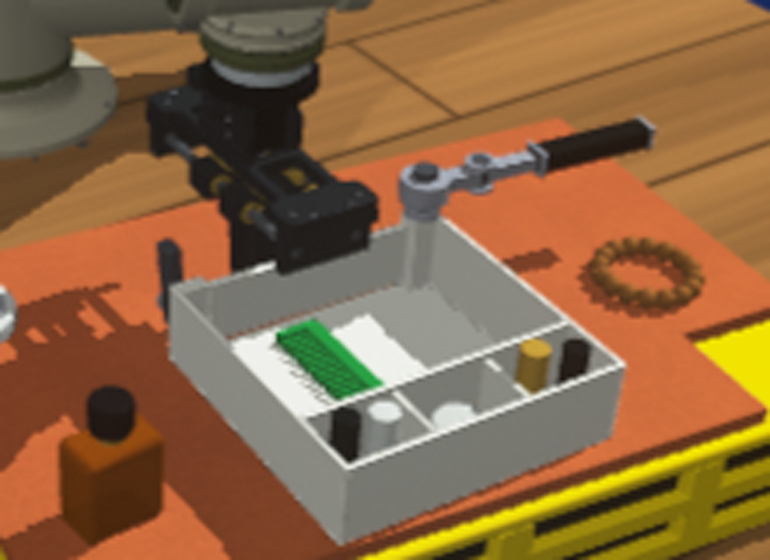

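View pics/top6.png

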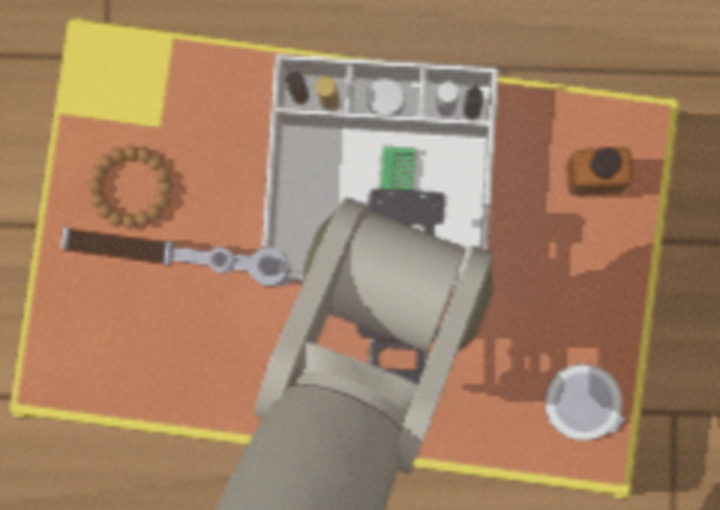

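Emit:
jog_arm:
  motion:
    - [0, 2, 0, 0, -1]
    - [0, 4, 0, 0, -1]
    - [0, 4, 0, 0, -1]

```text
time_s: 7.78
eef_pos: [0.5325, -0.0636, 0.1467]
ee_rot: [-2.256, -2.181, 0.005]
force: [-11.1, -1.0, 5.4]
finger_gap: 0.0006
```

Run:
```python
import cv2
from plan import *
where()
f=grab_frame('scene')['pixels'][:,:,::-1][180:240,300:400]; cv2.imwrite('pics/s7.png',cv2.resize(f,None,fx=7.5,fy=7.5,interpolation=cv2.INTER_CUBIC))
```

```text
t 7.78 caddy tcp mm [-118.7  -28.4   46.7] tip h 29.7 tool-y yaw in caddy 0.1 tilt 0.29 F [-11.1  -1.    5.4] gap 0.001 q [-0.34  0.46  1.5  -0.    1.18 -0.3 ]
```

View pics/s7.png

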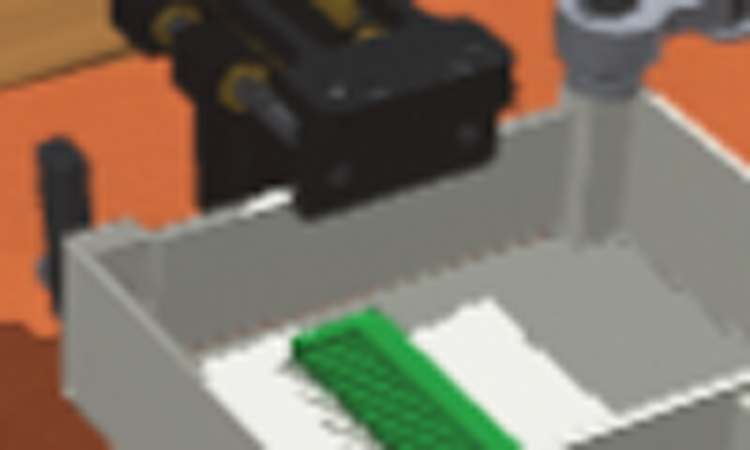

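Run:
```python
import cv2
from plan import *
# overlay keeper on initial images
for n,(y0,y1,x0,x1,k) in {'top':(170,230,310,370,10),'scene':(180,250,280,360,9)}.items():
    im=cv2.resize(cv2.imread(f'pics/{n}0.png')[y0:y1,x0:x1],None,fx=k,fy=k,interpolation=cv2.INTER_CUBIC)
    outs=[]
    for ph in (-0.05,-0.25,-0.45):
        o=im.copy()
        pts=[]
        for a in (-15,52):
            for w in (-6,6):
                for x in (-8,8):
                    y=a*np.sin(ph)+w*np.cos(ph); z=a*np.cos(ph)-w*np.sin(ph)
                    pts.append((-113+x,-92.5+y,28+z))
        P=proj(n,c2w(CAD,np.array(pts)/1000)); P=((P-[x0,y0]+.5)*k-.5)
        h=cv2.convexHull(P.astype(np.float32)).astype(int); cv2.polylines(o,[h],True,(0,255,255),1)
        tip=P[4:].astype(int)
        cv2.polylines(o,[cv2.convexHull(P[4:].astype(np.float32)).astype(int)],True,(255,0,255),1)
        outs.append(o)
    im=np.hstack(outs); s=800/im.shape[1]; cv2.imwrite(f'pics/k_{n}.png',cv2.resize(im,None,fx=s,fy=s,interpolation=cv2.INTER_AREA))
```

```text
(no output)
```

View pics/k_top.png

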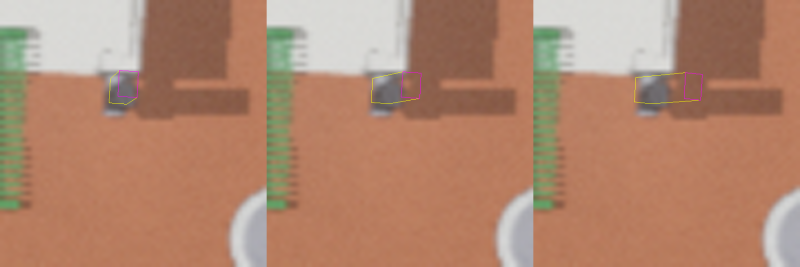

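View pics/k_scene.png

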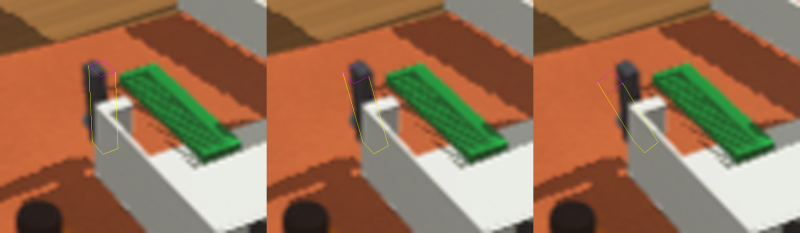

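Run:
```python
import cv2
from plan import *
rowsI=[]
for n,(y0,y1,x0,x1,k) in {'top':(175,225,310,370,9),'scene':(190,240,285,345,9)}.items():
    im=cv2.resize(cv2.imread(f'pics/{n}0.png')[y0:y1,x0:x1],None,fx=k,fy=k,interpolation=cv2.INTER_CUBIC)
    outs=[]
    for ph,cx in ((-0.1,-118),(-0.05,-121),(-0.15,-121)):
        o=im.copy()
        pts=[(cx+x,-92.5+a*np.sin(ph)+w*np.cos(ph),28+a*np.cos(ph)-w*np.sin(ph)) for a in (-15,52) for w in (-6,6) for x in (-8,8)]
        P=proj(n,c2w(CAD,np.array(pts)/1000)); P=((P-[x0,y0]+.5)*k-.5)
        for Q,c in ((P,(0,255,255)),(P[4:],(255,0,255))): cv2.polylines(o,[cv2.convexHull(Q.astype(np.float32)).astype(int)],True,c,1)
        outs.append(o[:, :])
    rowsI.append(np.hstack(outs))
im=np.vstack(rowsI); s=800/im.shape[1]; im=cv2.resize(im,None,fx=s,fy=s,interpolation=cv2.INTER_AREA);print(im.shape); cv2.imwrite('pics/k2.png',im)
```

```text
(444, 800, 3)
```

View pics/k2.png

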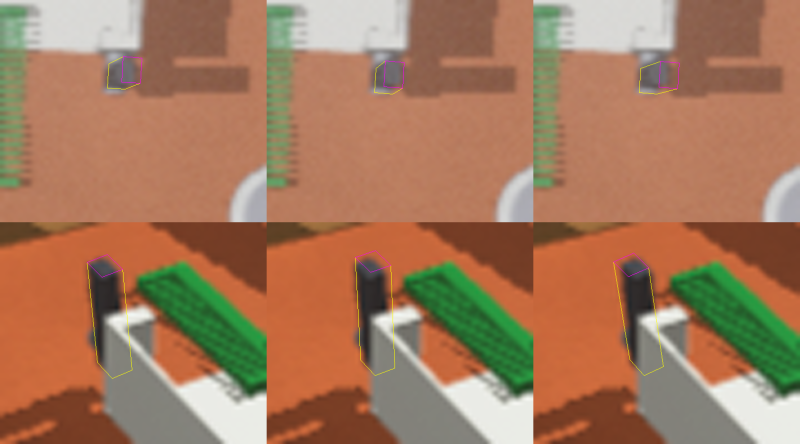

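Run:
```python
from plan import *
wp=[(-150,-35,35),(-170,-60,100),(-128,-135,100),(-128,-128,64)]
for ph in (-.2,0,.2,.4,.6,.8,1.0,1.2,1.4,1.571):
    wp.append((-128,-92.5+38*np.sin(ph)-6*np.cos(ph)-9,28+38*np.cos(ph)+6*np.sin(ph)))
wp.append((-128,-63.5,31))
rows(wp)
```

```text
17 [[-7, -31, -5, 0, -1], [-19, -41, -38, 0, -1], [-32, -52, -70, 0, -1], [-69, -31, -70, 0, -1], [-107, -10, -70, 0, -1], [-100, -10, -34, 0, -1], [-87, -10, -34, 0, -1], [-79, -10, -36, 0, -1], [-71, -10, -37, 0, -1], [-64, -10, -36, 0, -1], [-57, -10, -33, 0, -1], [-50, -10, -29, 0, -1], [-44, -9, -24, 0, -1], [-40, -9, -18, 0, -1], [-37, -9, -11, 0, -1], [-35, -9, -4, 0, -1], [-35, -9, -1, 0, -1]]
```

Emit:
jog_arm:
  motion:
    - [-7, -31, -5, 0, -1]
    - [-19, -41, -38, 0, -1]
    - [-32, -52, -70, 0, -1]
    - [-69, -31, -70, 0, -1]
    - [-107, -11, -70, 0, -1]
    - [-100, -11, -34, 0, -1]
    - [-93, -11, -34, 0, -1]
    - [-87, -11, -34, 0, -1]
    - [-79, -11, -36, 0, -1]
    - [-71, -11, -37, 0, -1]
    - [-64, -11, -36, 0, -1]
    - [-57, -11, -33, 0, -1]
    - [-50, -11, -29, 0, -1]

```text
time_s: 9.45
eef_pos: [0.5218, -0.1129, 0.1757]
ee_rot: [2.259, 2.183, 0.001]
force: [0.4, -0.7, 1.4]
finger_gap: 0.0006
```

```bash
python3 look.py 8
```

```text
t 9.45 caddy tcp mm [-127.6  -78.    75.7] tip h 58.7 tool-y yaw in caddy 0.1 tilt 0.03 F [ 0.4 -0.7  1.4] gap 0.001 q [-0.43  0.43  1.47  0.    1.24 -0.4 ]
```

View pics/scene8.png

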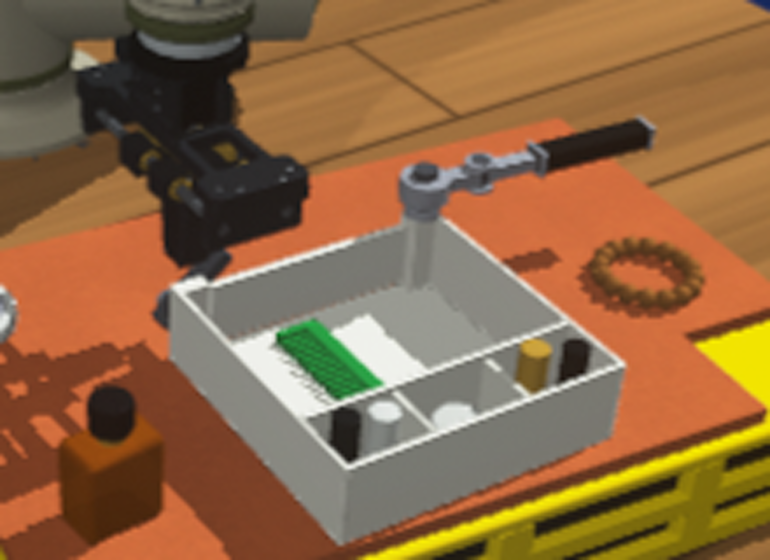

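The keeper bar, at (205,275) in the scene crop, has turned to about 0.8 rad and is following the finger. The door is still shut. I'll continue.

Emit:
jog_arm:
  motion:
    - [6, 0, 5, 0, -1]
    - [10, 0, 11, 0, -1]
    - [13, 0, 18, 0, -1]
    - [15, 0, 25, 0, -1]
    - [15, 0, 28, 0, -1]
    - [15, 0, 29, 0, -1]

```text
time_s: 10.3
eef_pos: [0.5225, -0.0984, 0.1503]
ee_rot: [2.256, 2.181, 0.002]
force: [-13.7, 4.9, 41.4]
finger_gap: 0.0004
```

```bash
python3 look.py 9
```

```text
t 10.3 caddy tcp mm [-127.5  -63.5   50.3] tip h 33.3 tool-y yaw in caddy 0.1 tilt 0.22 F [-13.7   4.9  41.4] gap 0.0 q [-0.41  0.45  1.52 -0.    1.17 -0.37]
```

View pics/scene9.png

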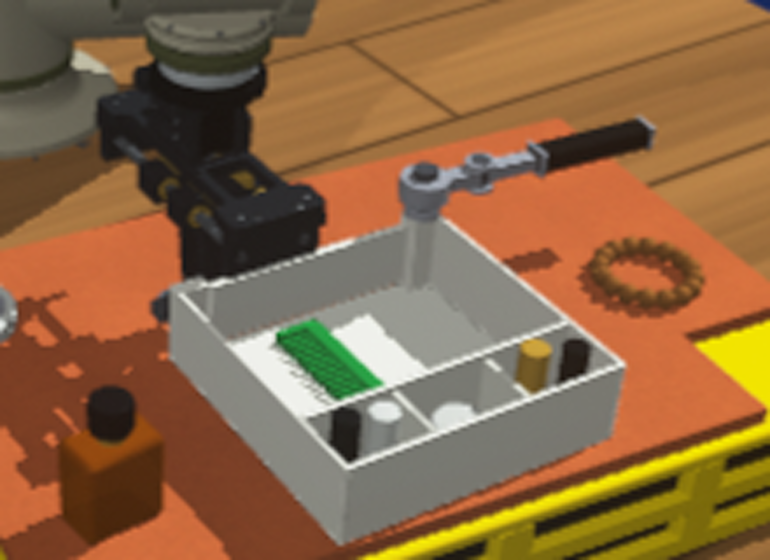

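Emit:
jog_arm:
  motion:
    - [0, 0, -12, 0, -1]
    - [0, -10, -50, 0, -1]
    - [0, -40, -90, 0, -1]
    - [50, -60, -90, 0, -1]

```text
time_s: 10.9
eef_pos: [0.4643, -0.0478, 0.2387]
ee_rot: [2.26, 2.175, 0.003]
force: [0.3, 0.3, 0.7]
finger_gap: 0.0004
```

```bash
python3 look.py 10
```

```text
t 10.9 caddy tcp mm [-187.5  -15.1  138.7] tip h 121.7 tool-y yaw in caddy -0.1 tilt 0.3 F [0.3 0.3 0.7] gap 0.0 q [-0.36  0.25  1.55 -0.    1.34 -0.32]
```

View pics/scene10.png

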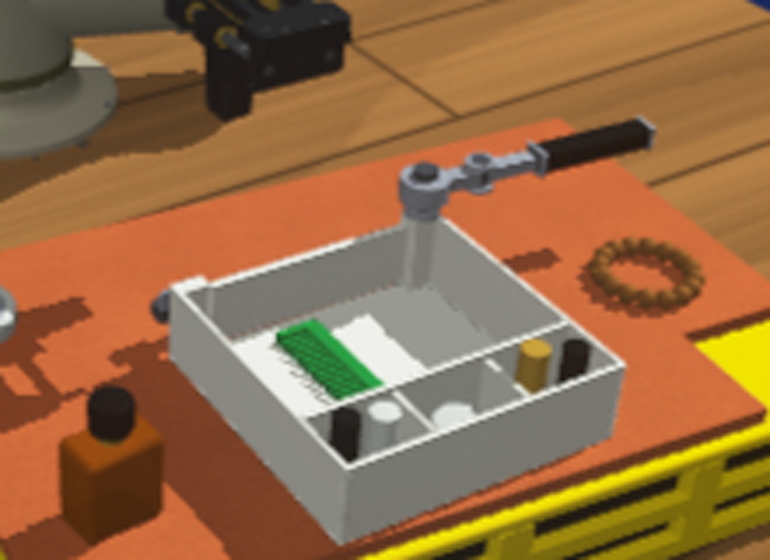

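View pics/top10.png

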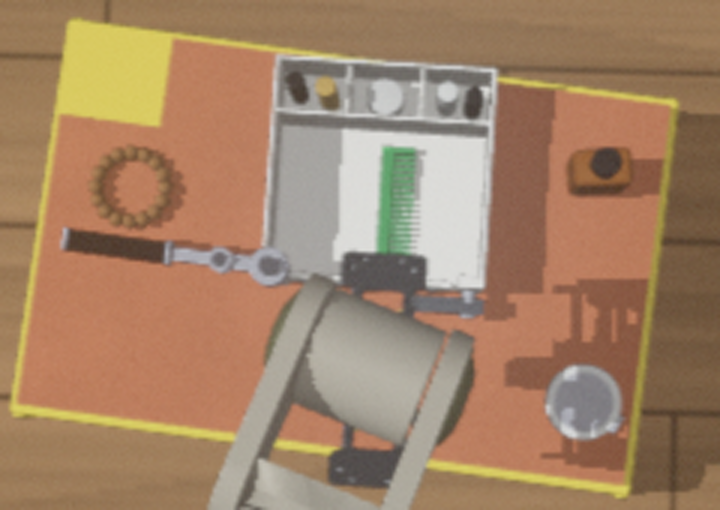

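Run:
```python
from plan import *
print('handle end mid',T(63,239,81),T(63,239,90),'grip inner',T(167,253,90),'brk',T(221,259,90),'bolt',T(269,266,95))
B=np.array([-99,93.])
for e in (T(63,239,85),T(167,253,85),T(221,259,85)):
    d=e-B; print(np.hypot(*d),np.arctan2(d[0],d[1]))
print('scene end',S(648,131,81), 'brk',S(480,170,90),'bolt',S(424,170,95))
```

```text
handle end mid [-83.7 287.7] [-84.6 285. ] grip inner [-91.6 189.5] brk [-94.  139.9] bolt [-98.2  95.1]
194.07282138413922 0.07685093015674595
97.81952770280584 0.08084902094422663
48.11538215581376 0.11455896864524216
scene end [-82.8 283.3] brk [-84.7 129.7] bolt [-96.4  89.8]
```

```bash
cat > wr.py <<'E'
from plan import *
B=np.array([-98.5,94.])
def c(al,s=140,O=B):
    d=np.array([np.sin(al),np.cos(al)]);n=np.array([np.cos(al),-np.sin(al)])
    h=15*abs(n[0])+9.5*abs(n[1]); return O+s*d-(10+h)*n
def fold(f,s=95):
    P=B+45*np.array([np.sin(.86),np.cos(.86)]); return c(.86+f,s,P)
E
python3 - <<'E'
from wr import *
print(c(.077),c(.8),c(.86),fold(0),fold(.25))
wp=[(-150,235,115),(-145,235,74)]+[(*c(a),74) for a in np.linspace(.0,.8,11)]
rows(wp)
E
```

```text
[-113.3409  235.5611] [-17.0662 211.098 ] [-10.0088 205.7924] [-10.0088 205.7924] [  9.4981 188.1554]
17 [[49, 8, 1, 0, -1], [98, 16, 2, 0, -1], [147, 24, 3, 0, -1], [197, 33, 4, 0, -1], [246, 41, 5, 0, -1], [246, 46, 46, 0, -1], [245, 67, 46, 0, -1], [246, 78, 46, 0, -1], [247, 89, 46, 0, -1], [247, 99, 46, 0, -1], [246, 110, 46, 0, -1], [244, 121, 46, 0, -1], [241, 132, 46, 0, -1], [238, 143, 46, 0, -1], [233, 154, 46, 0, -1], [228, 164, 46, 0, -1], [221, 174, 46, 0, -1]]
```

Emit:
jog_arm:
  motion:
    - [49, 8, 1, 0, -1]
    - [98, 16, 2, 0, -1]
    - [147, 24, 3, 0, -1]
    - [197, 33, 4, 0, -1]
    - [246, 38, 5, 0, -1]
    - [246, 42, 46, 0, -1]
    - [246, 52, 47, 0, -1]
    - [245, 67, 47, 0, -1]
    - [246, 78, 47, 0, -1]
    - [247, 89, 47, 0, -1]
    - [247, 99, 47, 0, -1]
    - [246, 110, 47, 0, -1]
    - [244, 121, 47, 0, -1]
    - [241, 132, 47, 0, -1]
    - [238, 143, 47, 0, -1]
    - [233, 154, 47, 0, -1]

```text
time_s: 13.0
eef_pos: [0.6265, 0.1811, 0.1897]
ee_rot: [-2.259, -2.183, -0.0]
force: [-3.9, 0.4, 0.7]
finger_gap: 0.0004
```

```bash
python3 look.py 11
```

```text
t 13.0 caddy tcp mm [-33.6 219.5  89.7] tip h 72.7 tool-y yaw in caddy 0.1 tilt 0.01 F [-3.9  0.4  0.7] gap 0.0 q [0.1  0.61 1.09 0.   1.44 0.13]
```

View pics/scene11.png

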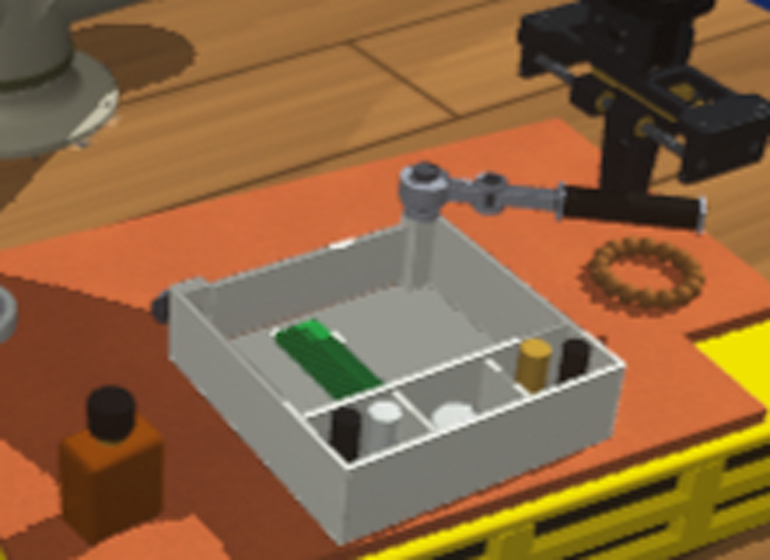

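View pics/top11.png

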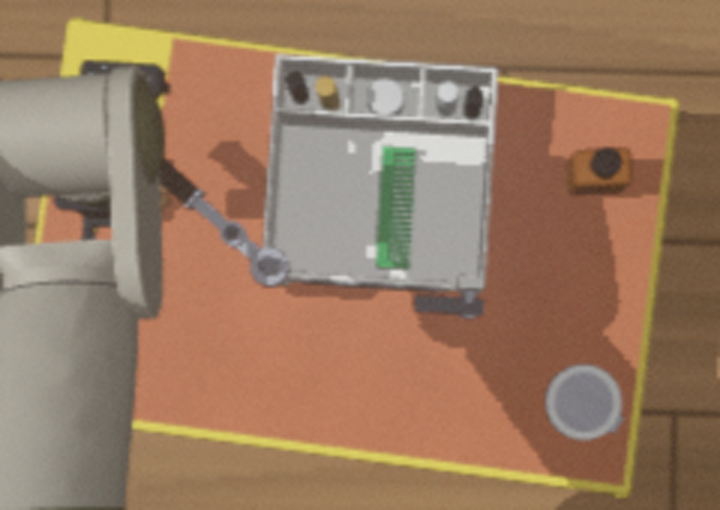

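Run:
```python
from wr import *
for p in ((192,199),(232,232),(165,170)):
    e=T(*p,88); d=e-B; print(e,np.hypot(*d),np.arctan2(d[0],d[1]))
# implied by finger
t=inc(cur()[0])[:2]*1000
a=np.linspace(.4,1,601); print('finger-implied', min(a,key=lambda x: abs((t-c(x))@np.array([np.cos(x),-np.sin(x)]))))
wp=[(*c(a),73.5) for a in (.72,.78,.84)]+[(*fold(f),73.5) for f in (.04,.08,.12)]
rows(wp)
wp=[(*fold(f),73.5) for f in (.16,.2,.24,.28)]
rows(wp)
```

```text
[-40.4 170.6] 96.14140627221967 0.6489098349139586
[-68.4 131.9] 48.39855369739885 0.6711914250233709
[-15.2 197.1] 132.54621835420278 0.6795718225175289
finger-implied 0.68
6 [[-2, 6, -1, 0, -1], [-6, 13, -1, 0, -1], [-11, 21, -1, 0, -1], [-16, 26, -1, 0, -1], [-18, 30, -1, 0, -1], [-21, 33, -1, 0, -1]]
4 [[-24, 36, -1, 0, -1], [-27, 39, -1, 0, -1], [-30, 42, -1, 0, -1], [-33, 44, -1, 0, -1]]
```

Emit:
jog_arm:
  motion:
    - [-2, 6, 0, 0, -1]
    - [-6, 13, 0, 0, -1]
    - [-11, 20, 0, 0, -1]
    - [-16, 26, 0, 0, -1]
    - [-18, 30, 0, 0, -1]
    - [-21, 33, 0, 0, -1]
    - [-21, 33, 0, 0, -1]

```text
time_s: 13.98
eef_pos: [0.6572, 0.1593, 0.1894]
ee_rot: [-2.257, -2.181, 0.003]
force: [-9.0, 2.1, 0.6]
finger_gap: 0.0005
```

```bash
python3 look.py 12
```

```text
t 13.97 caddy tcp mm [ -2.1 198.9  89.4] tip h 72.4 tool-y yaw in caddy 0.1 tilt 0.21 F [-9.   2.1  0.6] gap 0.001 q [0.06 0.65 1.01 0.   1.48 0.1 ]
```

View pics/top12.png

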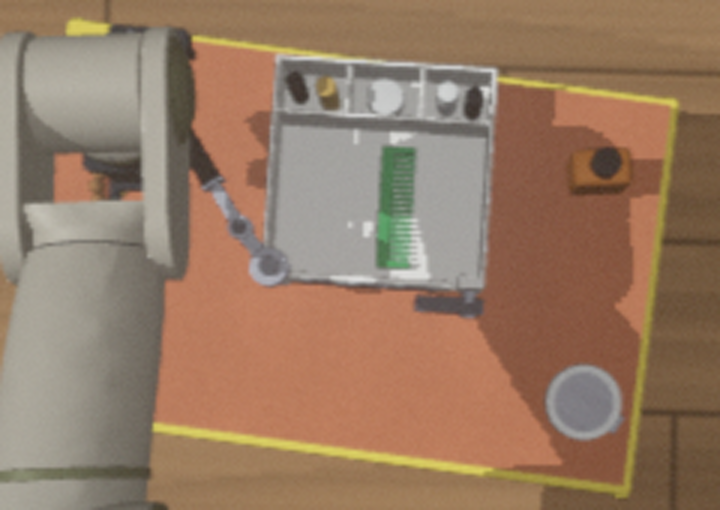

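View pics/scene12.png

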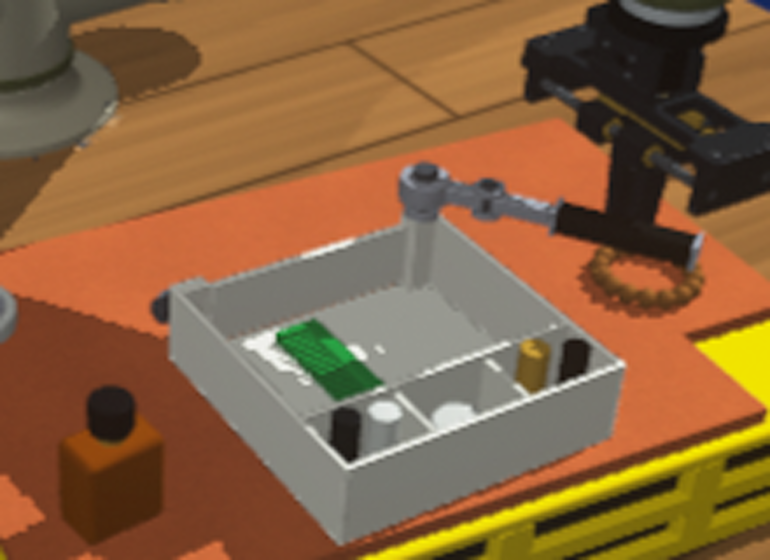

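```bash
python3 - <<'E'
from wr import *
b=T(269,266,90);k=T(238.5,227,88);g=T(213,184,84);h=T(193,135,84)
for x,y in ((b,k),(B,k),(k,g),(g,h),(k,h)):
    d=y-x; print(np.hypot(*d),np.arctan2(d[0],d[1]))
t=inc(cur()[0])[:2]*1000
print(t,[fold(f) for f in (.08,.12,.16)])
P=B+45*np.array([np.sin(.86),np.cos(.86)])
a=np.linspace(.7,1.4,1401); 
print('implied fold',min(a,key=lambda x: abs((t-c(x,0,P))@np.array([np.cos(x),-np.sin(x)])))-.86)
rows([(*fold(f),73) for f in (.15,.18,.21,.24,.27)])
E
python3 - <<'E'
import cv2
from plan import *
f=grab_frame('top')['pixels'][:,:,::-1][120:190,220:290]; cv2.imwrite('pics/t13.png',cv2.resize(f,None,fx=8,fy=8,interpolation=cv2.INTER_CUBIC))
where()
E
```

```text
45.82455673544481 0.8425229618255164
47.62656821565039 0.8254955307955194
47.15591161243731 0.9663246241515699
49.15170393791043 1.118067301173852
96.03067218342272 1.0437712745802838
[ -2.278  199.0373] [array([ -3.3194, 200.8049]), array([ -0.1189, 198.0733]), array([  2.9742, 195.1878])]
implied fold 0.09999999999999998
5 [[-3, 4, -1, 0, -1], [-5, 7, -1, 0, -1], [-8, 9, -1, 0, -1], [-10, 11, -1, 0, -1], [-13, 13, -1, 0, -1]]
t 14.12 caddy tcp mm [ -2.3 199.   89.4] tip h 72.4 tool-y yaw in caddy 0.1 tilt 0.21 F [-10.    2.4   1.8] gap 0.001 q [0.06 0.65 1.01 0.   1.48 0.1 ]
```

View pics/t13.png

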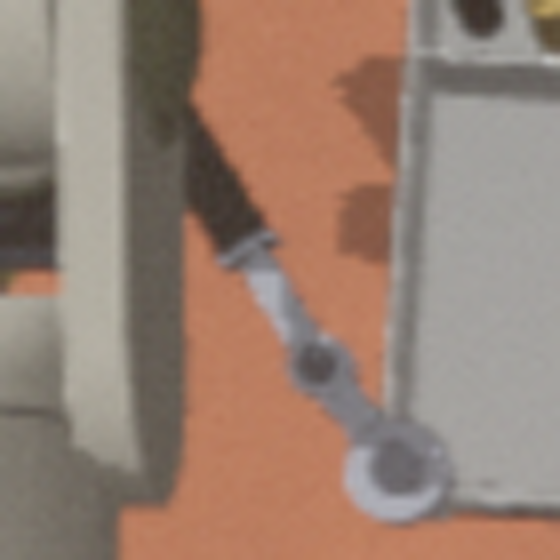

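The close crop shows the link bent at the breakaway pivot (318,362). The fold is about 0.10 rad by both the image and the finger geometry, so the bolt is tight. I'll push on to about 0.25.

Emit:
jog_arm:
  motion:
    - [-3, 4, 0, 0, -1]
    - [-5, 7, 0, 0, -1]
    - [-8, 9, 0, 0, -1]
    - [-10, 11, 0, 0, -1]
    - [-10, 11, 0, 0, -1]

```text
time_s: 14.75
eef_pos: [0.6677, 0.1493, 0.1893]
ee_rot: [-2.256, -2.181, 0.003]
force: [-9.8, 3.9, 1.8]
finger_gap: 0.0003
```

Run:
```python
import cv2
from wr import *
where()
f=grab_frame('top')['pixels'][:,:,::-1][120:190,220:290]; cv2.imwrite('pics/t14.png',cv2.resize(f,None,fx=8,fy=8,interpolation=cv2.INTER_CUBIC))
t=inc(cur()[0])[:2]*1000
P=B+45*np.array([np.sin(.86),np.cos(.86)])
a=np.linspace(.7,1.5,1601); 
print('implied fold',min(a,key=lambda x: abs((t-c(x,0,P))@np.array([np.cos(x),-np.sin(x)])))-.86)
```

```text
t 14.75 caddy tcp mm [  8.7 189.3  89.3] tip h 72.3 tool-y yaw in caddy 0.1 tilt 0.23 F [-9.8  3.9  1.8] gap 0.0 q [0.05 0.67 0.98 0.   1.5  0.08]
implied fold 0.23650000000000004
```

View pics/t14.png

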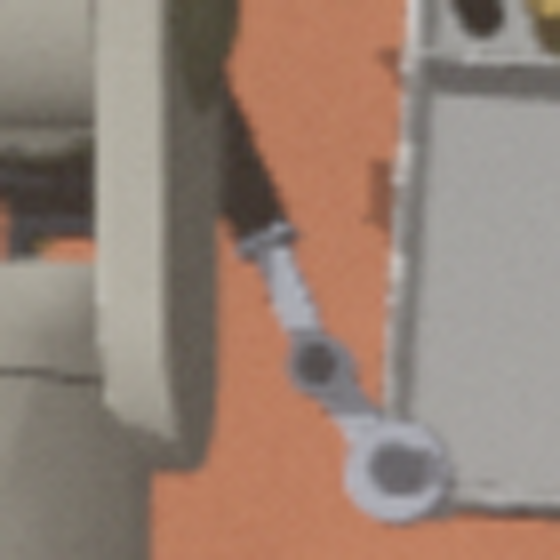

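Emit:
jog_arm:
  motion:
    - [0, 0, 0, 0, -1]
    - [4, -4, 0, 0, -1]
    - [8, -8, 0, 0, -1]
    - [12, -13, 0, 0, -1]
    - [16, -17, 0, 0, -1]
    - [20, -22, 0, 0, -1]
    - [26, -30, 0, 0, -1]
    - [32, -40, 0, 0, -1]
    - [36, -60, 0, 0, -1]
    - [36, -90, -30, 0, -1]
    - [36, -120, -70, 0, -1]
    - [36, -170, -90, 0, -1]
    - [36, -230, -90, 0, -1]
    - [36, -280, -90, 0, -1]
    - [36, -280, -90, 0, -1]

```text
time_s: 16.68
eef_pos: [0.3873, 0.1945, 0.2805]
ee_rot: [2.257, 2.184, 0.002]
force: [1.0, -0.4, -0.4]
finger_gap: 0.0002
```

```bash
python3 look.py 15
```

```text
t 16.68 caddy tcp mm [-273.1  224.3  180.5] tip h 163.5 tool-y yaw in caddy 0.2 tilt 0.07 F [ 1.  -0.4 -0.4] gap 0.0 q [ 0.19  0.15  1.55 -0.    1.44  0.22]
```

View pics/top15.png

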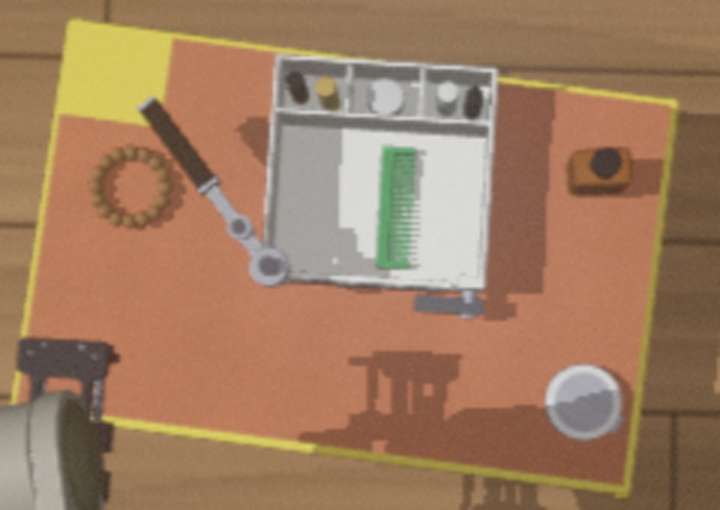

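View pics/scene15.png

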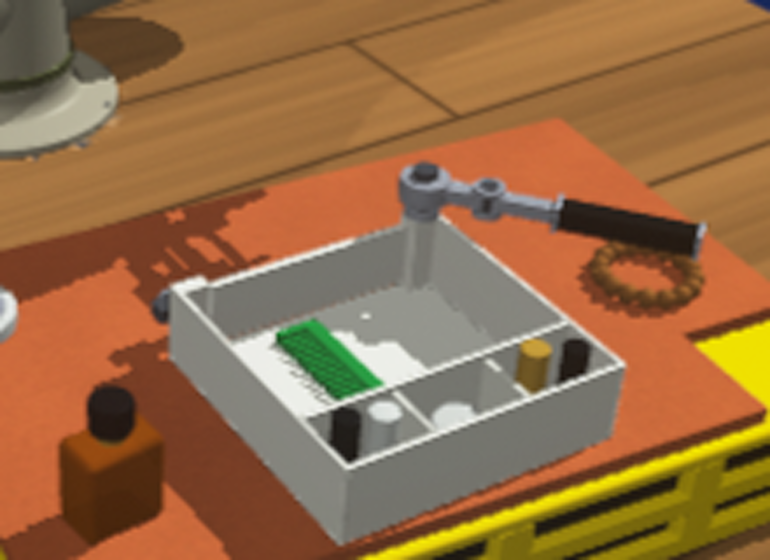

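Run:
```python
from wr import *
b=T(269,266,92);k=T(239,227,88);e=T(149,104,85)
for x,y in ((b,k),(k,e),(B,e)):
    d=y-x; a=np.arctan2(d[0],d[1]); print(np.hypot(*d).round(1),'alpha',a.round(3),'bolt',(a+.09).round(3))
print('comb far/near',T(398,147,10),T(394,268,10),S(296,327,10))
print('mirror/bangle/bottle moved? same pixels'); print(T(584,402,14),T(133,187,15))
```

```text
45.9 alpha 0.847 bolt 0.937
142.1 alpha 0.876 bolt 0.966
189.4 alpha 0.865 bolt 0.955
comb far/near [ 34.7 -12.4] [-84.7 -15.9] [-79.8 -19.8]
mirror/bangle/bottle moved? same pixels
[-204.1 -208.3] [-21.7 243.1]
```

The bolt reads about 0.95 rad and the wrench is straight. The comb spans x from -84 to +35 mm, and the door and keeper are in place. Handing in.

Run:
```python
from bench import *
print(job_done())
```

```text
the job is handed in; nothing more can be done
None
```

I finished the job and handed it in at about 16.7 s on the robot's clock. I pushed the comb into the bay, swung the door shut and turned the keeper level across it. Then I pushed the wrench until it tripped at a fold of about 0.25 rad, backed off slowly and let go.

What the last checks showed:
- **Comb:** it lies flat in the front bay, with its ends at caddy x of about -82 and +35 mm.
- **Door:** it looks flush. It stopped against about 11 N when I pressed it.
- **Keeper:** it looks level and was pressed to its stop. The fingertips were at 33 mm, about the bar's expected top at 34 mm. The force there reached 41 N upward, through the fingertips only, well under the 120 N wrist limit.
- **Bolt and wrench:** the bolt reads 0.94 to 0.97 rad against its stop at 0.95. The two halves of the wrench line up to within about 0.03 rad, which is within what the pixels can resolve.
- **Bottle, mirror and bangle:** the mirror and bangle measured within about 4 mm of their starting places. The bottle looks unmoved in the pictures, but I did not measure it again.
- **Robot:** the arm is clear of everything.

The two camera views differed by about 2 to 5 mm on the comb's position, well inside its margins. The far end of the comb is hidden behind the divider in the scene view, so its position comes from the top view alone.

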